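# Clear the capsule chest's flap and hold it at the pointer

## Robot

A 7-joint arm with a two-finger parallel gripper is mounted at the origin on a cart in front of the work surface, level with it; the furniture and walls round the work are solid. World frame = base frame: x ahead of the robot, y to its left, z up, the work surface at z = 0. Lengths are in m, angles in rad, forces in N, time in s.
With the tool pointing down it reaches from about 0.4 to 0.85 m from the base axis. Payload 4.5 kg.
Tool frame: the origin (TCP) lies midway between the tips of the shut fingers; the grasp point (between the pads) lies 19 mm behind it; z points along the fingers, y is the direction in which the jaws open and shut (so a half turn about z gives the same grasp; the last joint's range is limited). The gripper opens to 88 mm and grips with 3 to 60 N. Pads are 18 mm wide; open, the fingers measure 123 mm over their backs; the gripper's body (75 mm by 187 mm) begins 45 mm behind the grasp point.
Start: joints at [-1.246, 0.689, -0.195, 1.565, 0.157, 0.902, -0.215], TCP at [0.179, 0.599, 0.239] pointing down, gripper open.
Joint ranges: [-3.01, 3.01], [-0.46, 2.08], [-1.47, 1.51], [0.13, 2.56], [-1, 4.14], [0.04, 2.09], [-2.66, 2.66]. Speed limits (rad/s): [2.57, 2.57, 3.14, 3.14, 3.14, 3.14, 3.14].

## Interface

Orientations are given as a unit quaternion [x, y, z, w].
In Python, from plant import r gives the robot as it stands. The module is installed in compiled form; this text tells all that it offers.
- The arm moves only by the shell command python3 -m jog 'ROWS' [FORCE]. ROWS is JSON, a list of rows, each an object with "translation": the shift along the tool's x, y, z in units of 40 mm (1.0 is 40 mm), a list of three; "twist": the turn about the tool's z in units of 6 degrees (1.0 is 6 degrees); "claw": the opening in per cent of the stroke, from 0 (shut) to 100 (fully open). A call has 1 to 20 rows; each row shifts and turns the commanded pose from where the row before left it, along the tool's axes as they then stand; what a row does not reach is not made up. A row lasts 1/12 s, in which the tool goes at most 41.7 mm and 7.16 degrees, less where a joint would pass 70% of its speed; a pose out of reach is approached as far as the arm can. A call is refused whole if a number of a shift passes 1 or a number of a turn 1, either way. A call with a gripper value outside its range is refused whole. The fingers move at their own pace and stop on an object; FORCE is the grip in N (left out, the last holds). Time passes only in rows, so rows that do not move let the fingers close. It gives the time, the measured TCP pose, the force and the opening at its end, in the units of the state.
- r.get_state(): the state, without advancing time (a new reading comes with each control period).
- r.snapshot(name): name is "side" or "top"; returns a dict with "img" (480x640x3 uint8, red, green, blue), "fx", "fy", "cx", "cy" (pixels), "dist_coeffs" ([k1, k2, p1, p2, k3] as OpenCV has them; the pictures are not rectified), "origin" and "rotation" of the camera in the world. Camera axes: x right, y up, looking along -z (the intrinsics and any distortion apply to the point x, -y, -z); pixel columns grow to the right and rows downward; lengths in m; the calibration is good to about 2 mm. A picture is of the moment at which its call begins. There is no depth.
- r.finish_job(): hands the job in, once; it reports no verdict.
Trained networks look in the newest picture that a camera, given by its name, has taken for a name from the list of things; names that differ only in an ending like _2 or _b are one class to them, and where a whole thing is asked for, a point or a joint stands for the part that bears it (a point fixed in the world has none). Each returns a list of dicts, best first, with "confidence" (0 to 1); they miss things now and then, are a little off and sometimes report something else, mostly with a low value. They report only what shows in the picture. A call takes as long as a camera call. They do not tell look-alikes from the thing itself.
- r.spot_in(label, camera): "rect" ([left, top, right, bottom] in pixels, round what is visible of it).
- r.spot_point(label, camera): "location" ([row, column] in pixels: a listed point, or the origin of a listed thing).
The state is a dict: "clock": time; "q": joint angles; "qd": joint speeds; "joint_torque": joint torques, N m; "tool_pos": TCP position; "eef_rot": TCP orientation; "contact_force": force on the tool from outside, world axes, zero at the start; "moment": the same for the moment, N m; "opening": opening from 0.0 (shut) to 1.0 (fully open).
Only numpy, scipy, OpenCV 4.12 (cv2) and the standard library are available. Lean on these libraries where they do the work, as an engineer would, in place of code of your own. Each camera call takes 0.05 s, during which the arm holds its last target. There are 200 camera calls.

## Task

A colleague is about to screw a lid stay onto the small wooden capsule chest. With its flap still shut, put the two corks that lie on the flap into the open cardboard bin; then raise the flap by its front tab until the brass pin on its edge is in line with the steel pointer on the chest's side dial, and finish while holding it still there with the gripper's fingers (it falls shut if let go). Do not shift the pointer, and leave the tape roll, till roll and calculator where they are.

Things in the scene. Friction and masses are not known exactly. Their poses are not given: they have to be found in the camera images.
- chest: Fixed pale wooden chest, 160 (x, depth) x 180 (y) x 102 mm high, flap shut. Origin: centre of its underside. Own -x is its front (robot side), where the flap's tab sticks out 66 mm; own +y the side with an aluminium dial (radius 65 mm) centred on the hinge line, which runs along own y at x = +80, z = 96 mm. Dial and pointer reach 107 mm from the middle in y and up to 80 mm above the shut flap.
- flap (a joint): Angle of the flap about the hinge line at the chest's rear edge, rad: 0 = shut (level), grows as the front edge is raised, stop at 1.3. The flap is a brown board 163 x 180 x 12 mm, about 0.3 kg; it turns freely and falls shut when let go at any angle. Its level top is 102 mm above the desk when shut.
- flap_tab (a point): Grip point in the dark wooden tab at the middle of the flap's front edge, 212 mm from the hinge line. Tab: 20 mm wide (along the hinge), 22 mm thick, sticking out 66 mm; the point is 19 mm from its end. Fingers closed on its two side faces can stay pointing down while it turns between them. Axes: the flap's (y along the hinge, -x from hinge to tab).
- flap_hinge (a point): Middle of the hinge line (96 mm above the desk); y along the hinge, turns with the flap.
- flap_pin (a point): End of the small brass pin (8 mm thick) in the flap's side edge on the dial side, 92 mm from the hinge line, in the middle of the board's thickness.
- pointer (a joint): Angle of the steel pointer on the dial, rad, on the same axis and scale as joint flap: the flap is in line with it when both values are equal. Between 0.45 and 0.9; stiff, it stays where it is.
- pointer_tip (a point): Centre of the 14 mm steel ball at the pointer's end, 92 mm from the hinge line, just outside the flap's side edge; axes as the flap's when in line.
- cork_bin: Open cardboard bin, 130 x 130 x 80 mm high, walls 5 mm, fixed on the desk to the left or right of the chest. Origin: centre of its underside.
- cork_a: Loose wine cork, 24 mm thick, 45 mm long, about 12 g, lying on the shut flap. Origin: at the start its underside below the middle; own y along the cork.
- cork_b: A second cork, the same as cork_a.
- tape_roll: Bystander: brown roll of packing tape lying flat, 102 mm across, 48 mm high, on the chest's other side from the bin. Origin: centre of its underside.
- till_roll: Bystander: white paper roll, 58 mm across, 57 mm high, standing to the left, near the desk front. Origin: centre of its underside.
- desk_calculator: Bystander: black desk calculator, 148 x 98 x 18 mm, behind the chest on the right. Origin: centre of its underside.
Mind the look-alikes: they are no part of the job. What is shaped like the cork_b but blue, orange or red is not meant.

How it is judged:
By the outcome, as a careful person would: the job done as asked, in the order asked, and still so for the second after the job is handed in, while the arm keeps its last pose, push and grip.
It also fails if it takes over 64 s, if anything falls off the work surface, if the arm or the gripper's body presses on something with over 40 N, if the wrist force passes 120 N, or if a joint passes its speed limit or range.

## Working session

There is one attempt and no reset: what is moved stays moved. The work goes in short steps, Python scripts to look and compute and a shell command to move; the robot and the scene stay as the last step left them, time stands still between calls to the robot, and variables do not carry over. Pictures are saved under pics/ and viewed, about 8 in all and at most 12, crops included, and the job is handed in when it is done.

```bash
mkdir -p pics; cat > h.py <<'E'
import numpy as np, cv2
from plant import r
from scipy.spatial.transform import Rotation as R
def K(s): return np.array([[s['fx'],0,s['cx']],[0,s['fy'],s['cy']],[0,0,1.]])
def rot(s):
    a=np.array(s['rotation'],float)
    return a if a.shape==(3,3) else R.from_quat(a).as_matrix()
def ray(s,row,col):
    p=cv2.undistortPoints(np.array([[[col,row]]],float),K(s),np.array(s['dist_coeffs'],float))[0,0]
    d=rot(s)@np.array([p[0],-p[1],-1.]); return np.array(s['origin'],float),d/np.linalg.norm(d)
def onz(s,row,col,z):
    o,d=ray(s,row,col); return o+d*(z-o[2])/d[2]
def tri(s1,p1,s2,p2):
    A=np.zeros((3,3));b=np.zeros(3)
    L=[ray(s1,*p1),ray(s2,*p2)]
    for o,d in L:
        P=np.eye(3)-np.outer(d,d);A+=P;b+=P@o
    x=np.linalg.solve(A,b)
    return x,[float(np.linalg.norm((np.eye(3)-np.outer(d,d))@(x-o))) for o,d in L]
def proj(s,p):
    c=rot(s).T@(np.array(p,float)-np.array(s['origin'])); 
    q=cv2.projectPoints(np.array([[c[0],-c[1],-c[2]]]),np.zeros(3),np.zeros(3),K(s),np.array(s['dist_coeffs'],float))[0][0,0]
    return q[::-1] # row,col
def save(s,n): cv2.imwrite('pics/'+n,s['img'][:,:,::-1])
E
python3 - <<'E'
from h import *
np.set_printoptions(precision=4,suppress=True)
S={}
for c in('top','side'):
    S[c]=r.snapshot(c);save(S[c],c+'0.png');print(c,S[c]['origin'],np.array(S[c]['rotation']).tolist(),S[c]['fx'])
names='chest flap_tab flap_hinge flap_pin pointer_tip cork_bin cork_a tape_roll till_roll desk_calculator'.split()
for n in names:
    for c in S:
        print(n,c,[(np.round(d['location'],1).tolist(),round(d['confidence'],2)) for d in r.spot_point(n,c)][:6])
print(r.get_state())
E
```

```text
top [0.372  0.2018 1.1286] [-0.07615796927804915, 0.07515164842368127, 0.7101157598048716, -0.6959078970175558] 511.6364634654229
side [0.7924 1.092  1.3494] [0.04050202366598785, 0.3120296115820191, 0.9440188195028598, 0.0991240434978363] 575.9420737441661
chest top [([247.3, 358.6], 0.71)]
chest side [([242.9, 310.7], 0.87)]
flap_tab top [([299.7, 367.1], 0.74)]
flap_tab side [([213.1, 357.0], 0.59)]
flap_hinge top [([201.0, 357.1], 0.84), ([162.7, 460.3], 0.71)]
flap_hinge side [([234.8, 285.7], 0.65)]
flap_pin top [([247.9, 317.0], 0.82)]
flap_pin side [([246.0, 325.7], 0.9)]
pointer_tip top [([237.4, 390.8], 0.28)]
pointer_tip side [([239.4, 324.8], 0.5)]
cork_bin top [([292.1, 267.9], 0.91)]
cork_bin side [([299.1, 367.3], 0.66)]
cork_a top [([312.4, 411.7], 0.8), ([236.0, 394.3], 0.71), ([334.1, 331.4], 0.71), ([255.9, 357.4], 0.67), ([337.0, 389.7], 0.67), ([324.7, 462.2], 0.52)]
cork_a side [([180.2, 354.3], 0.63), ([207.7, 311.0], 0.54), ([246.6, 382.5], 0.52), ([214.4, 376.6], 0.52), ([224.9, 326.3], 0.51), ([206.3, 357.7], 0.38)]
tape_roll top [([261.3, 448.4], 0.58)]
tape_roll side [([190.3, 314.6], 0.67)]
till_roll top [([324.1, 201.0], 0.94)]
till_roll side [([215.0, 358.9], 0.52)]
desk_calculator top [([164.1, 458.9], 0.86), ([264.1, 447.1], 0.52)]
desk_calculator side [([194.9, 233.4], 0.97), ([245.7, 312.6], 0.61)]
{'clock': 1.1, 'q': array([-1.2462,  0.6891, -0.1946,  1.5653,  0.1573,  0.9025, -0.2151]), 'qd': array([ 0.0003, -0.0017, -0.0001,  0.0014, -0.0003, -0.0001, -0.0007]), 'joint_torque': array([ -0.0003, -52.7496,  -1.2677, -15.3744,  -0.052 ,  -0.0008,
         0.    ]), 'tool_pos': array([0.1792, 0.5988, 0.2387]), 'eef_rot': array([0.1449, 0.9895, 0.    , 0.    ]), 'contact_force': array([0.0365, 0.2245, 0.1372]), 'moment': array([0.028 , 0.0292, 0.0125]), 'opening': 0.9980898013675327}
```

View pics/top0.png

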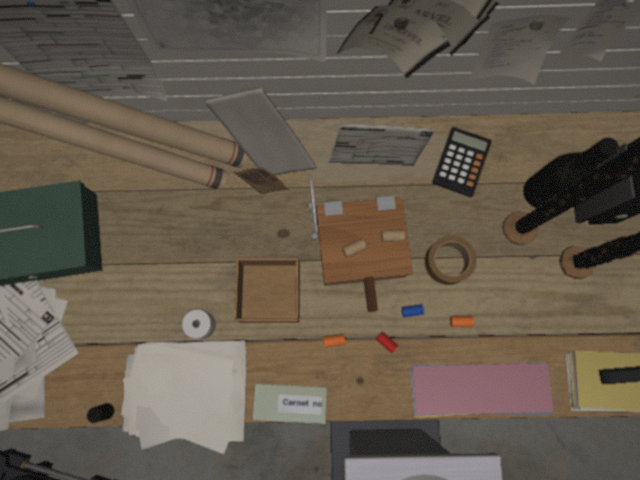

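View pics/side0.png

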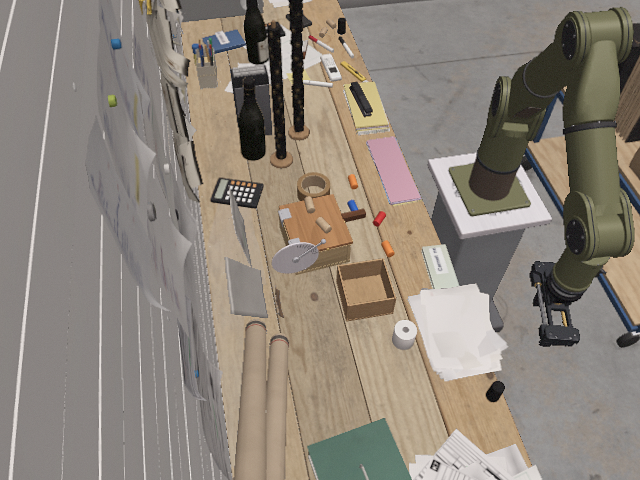

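```bash
cat > m.py <<'E'
from h import *
np.set_printoptions(precision=4,suppress=True)
T=r.snapshot('top');S=r.snapshot('side')
print('tab',tri(T,(299.7,367.1),S,(213.1,357.0)), onz(T,299.7,367.1,.096))
print('hinge',onz(T,201,357.1,.096),onz(S,234.8,285.7,.096))
print('chest',onz(T,247.3,358.6,0),onz(S,242.9,310.7,0))
print('bin',onz(T,292.1,267.9,0),onz(S,299.1,367.3,0))
print('pin',tri(T,(247.9,317),S,(246,325.7)))
for n in('cork_a','tape_roll','till_roll','cork_bin','flap'):
  for c,s in(('top',T),('side',S)):
    print(n,c,[(np.round(d['rect']).astype(int).tolist(),round(d['confidence'],2)) for d in r.spot_in(n,c)][:7])
# corks: tan & pale segmentation on flap crop
for c,s,(r0,r1,c0,c1) in(('top',T,(190,320,300,420)),('side',S,(185,285,260,380))):
    im=s['img'][r0:r1,c0:c1]
    cv2.imwrite(f'pics/{c}_crop.png',cv2.resize(im[:,:,::-1],None,fx=5,fy=5,interpolation=cv2.INTER_CUBIC))
im=T['img']; print('cork px',im[248,355],im[236,394],'board',im[260,385],im[225,360])
E
python3 m.py; python3 - <<'E'
import cv2,numpy as np
a=cv2.imread('pics/top_crop.png');b=cv2.imread('pics/side_crop.png')
print(a.shape,b.shape)
E
```

```text
tab (array([0.4632, 0.1091, 0.1096]), [0.0013372808123740289, 0.0013372808123739866]) [0.4632 0.1085 0.096 ]
hinge [0.6695 0.1213 0.096 ] [0.6716 0.1333 0.096 ]
chest [0.5891 0.1142 0.    ] [0.596 0.104 0.   ]
bin [0.4927 0.3177 0.    ] [0.4828 0.3229 0.    ]
pin (array([0.5717, 0.2054, 0.1107]), [0.003736821262454459, 0.0037368212624545494])
cork_a top [([451, 315, 474, 328], 0.84), ([383, 233, 409, 246], 0.82), ([346, 238, 368, 256], 0.76), ([320, 334, 343, 348], 0.72), ([400, 300, 425, 317], 0.67), ([376, 330, 397, 354], 0.47)]
cork_a side [([381, 238, 393, 260], 0.7), ([373, 209, 383, 226], 0.61), ([303, 198, 318, 212], 0.6), ([348, 173, 357, 188], 0.55), ([346, 200, 356, 210], 0.5)]
tape_roll top [([425, 234, 475, 280], 0.85), ([315, 193, 414, 310], 0.53)]
tape_roll side [([278, 195, 365, 251], 0.71), ([295, 171, 329, 199], 0.58)]
till_roll top [([180, 308, 215, 340], 0.83), ([310, 204, 317, 241], 0.71), ([316, 196, 414, 312], 0.34)]
till_roll side [([393, 318, 418, 353], 0.69), ([307, 197, 318, 215], 0.5)]
cork_bin top [([232, 260, 299, 324], 0.8)]
cork_bin side [([338, 263, 396, 322], 0.73), ([279, 198, 365, 249], 0.52), ([393, 319, 418, 348], 0.28)]
flap top [([313, 193, 412, 310], 0.82)]
flap side [([278, 195, 366, 252], 0.97)]
cork px [133 113  87] [132 110  87] board [114  78  51] [115  81  54]
(650, 600, 3) (500, 600, 3)
```

View pics/side_crop.png

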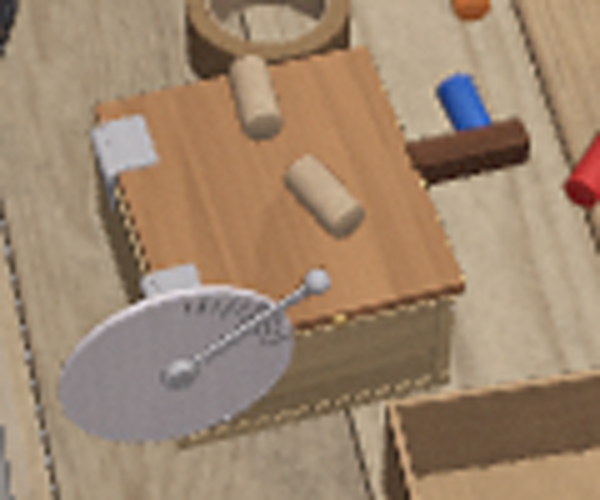

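View pics/top_crop.png

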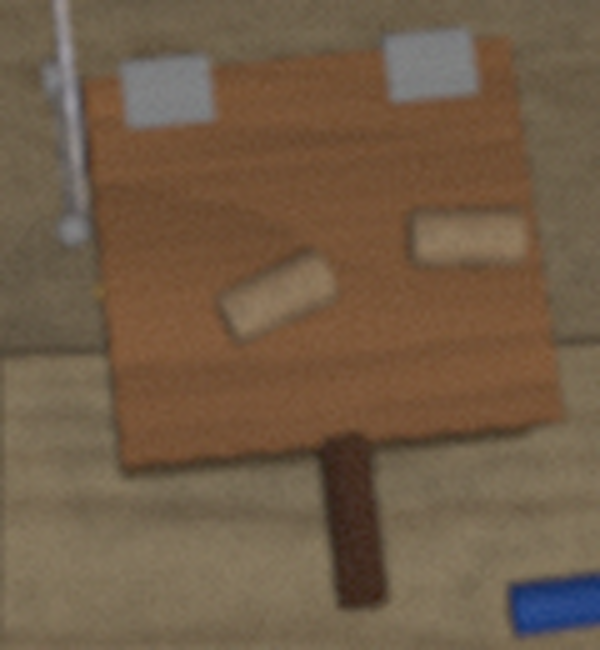

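```bash
cat > fit.py <<'E'
from h import *
from scipy.optimize import least_squares
np.set_printoptions(precision=4,suppress=True)
T=r.snapshot('top');S=r.snapshot('side')
def tp(x,y): return (190+(y-2)/5,300+(x-2)/5)
def sp(x,y): return (185+(y-2)/5,260+(x-2)/5)
# chest-frame points
obs=[]
A=lambda c,p,q:obs.append((c,np.array(p,float),np.array(q)))
fx=80-163/1e3*0-0 
h=.080; f=h-.163
for c,F,pts in((T,tp,[(87,78),(510,38),(565,415),(123,468)]),):
    for q,p in zip(pts,[(h,.09,.102),(h,-.09,.102),(f,-.09,.102),(f,.09,.102)]): A(c,p,F(*q))
A(S,(f,.09,.102),sp(463,288)); A(S,(f,-.09,.102),sp(365,50)); A(S,(h,-.09,.102),sp(98,104))
A(T,(h-.231,0,.107),tp(362,606)); A(S,(h-.231,0,.107),sp(526,124+10)) if 0 else None
A(T,(h-.092,.094,.096),tp(97,293)); A(S,(h-.092,.094,.096),sp(341,318))
def W(v,p):
    c,s=np.cos(v[2]),np.sin(v[2]); return np.array([v[0]+c*p[0]-s*p[1],v[1]+s*p[0]+c*p[1],p[2]])
def res(v): return np.concatenate([proj(c,W(v,p))-q for c,p,q in obs])
o=least_squares(res,[.59,.115,.0],loss='soft_l1');v=o.x
print('chest',v);print(res(v).reshape(-1,2))
print('grip',W(v,(h-.212,0,.096)),'hinge',W(v,(h,0,.096)))
# pointer angle
ball=[(T,tp(72,230)),(S,sp(318,281))]
def ballp(a,y): return W(v,(h-.092*np.cos(a),y,.096+.092*np.sin(a)))
def rb(u): return np.concatenate([proj(c,ballp(*u))-q for c,q in ball])
o=least_squares(rb,[.6,.1]);print('pointer',o.x,o.fun)
for y in(.098,.1,.104):
  for c,q in ball:
    o=least_squares(lambda u:proj(c,ballp(u[0],y))-q,[.6]);print(y,o.x,o.fun)
hub=tri(T,tp(55,76),S,sp(180,374));print('hub',hub)
b=tri(T,tp(72,230),S,sp(318,281));print('ball',b)
for n,F,c,a,b in(('c1',tp,T,(230,320),(327,268)),('c1',sp,S,(300,170),(350,222)),('c2',tp,T,(412,237),(527,238)),('c2',sp,S,(246,68),(264,128))):
    z=.114
    P,Q=onz(c,*F(*a),z),onz(c,*F(*b),z);d=Q-P
    print(n,(P+Q)/2,'yaw(cork y)',np.degrees(np.arctan2(-d[0],d[1]))%180, np.linalg.norm(d))
for cn,c,pts in(('top',T,[(258,237),(258,299),(322,299),(322,237)]),):
    print('bin rim',[onz(c,a,b,.08)[:2] for a,b in pts])
q=r.get_state()['eef_rot'];print(R.from_quat(q).as_matrix())
E
python3 fit.py
```

```text
chest [0.5887 0.1115 0.0771]
[[-0.4818 -0.938 ]
 [-0.6407  0.3846]
 [ 1.2159 -0.0301]
 [-0.7749 -0.4248]
 [-1.3047  0.0979]
 [-1.5116  0.0574]
 [-0.4902 -1.3375]
 [ 1.046   0.4784]
 [ 0.4807 -0.5789]
 [ 0.9972 -0.1484]]
grip [0.4571 0.1013 0.096 ] hinge [0.6684 0.1176 0.096 ]
pointer [0.6065 0.1009] [ 0.2113 -0.0542  0.0149 -0.3845]
0.098 [0.6121] [-0.1232  1.4067]
0.098 [0.5588] [-0.2025  0.1604]
0.1 [0.6123] [-0.0349  0.3901]
0.1 [0.5827] [ 0.0604 -0.0446]
0.104 [0.6125] [ 0.153  -1.6425]
0.104 [0.6266] [ 0.6676 -0.4319]
hub (array([0.6616, 0.2195, 0.097 ]), [0.001543679209814334, 0.001543679209814132])
ball (array([0.585 , 0.2126, 0.149 ]), [0.0006766532465000803, 0.000676653246500113])
c1 [0.5651 0.1298 0.114 ] yaw(cork y) 27.27424942056612 0.044842092323201986
c1 [0.5622 0.1309 0.114 ] yaw(cork y) 24.860699713856263 0.045430253316055234
c2 [0.5868 0.0517 0.114 ] yaw(cork y) 178.31091454178065 0.0465169204587872
c2 [0.5857 0.0539 0.114 ] yaw(cork y) 1.3655853378467182 0.045613072702495615
bin rim [array([0.5563, 0.3738]), array([0.5536, 0.245 ]), array([0.4225, 0.2465]), array([0.4251, 0.3718])]
[[-0.958   0.2867  0.    ]
 [ 0.2867  0.958   0.    ]
 [-0.      0.     -1.    ]]
```

```bash
cat > go.py <<'E'
import sys
from h import *
np.set_printoptions(precision=3,suppress=True)
x,y,z,ang=map(float,sys.argv[1:5]);s=r.get_state()
M=R.from_quat(s['eef_rot']).as_matrix();cur=np.degrees(np.arctan2(M[1,1],M[0,1]))
tw=-((ang-cur+90)%180-90)
M2=R.from_rotvec([0,0,-np.radians(tw)]).as_matrix()@M
d=M2.T@(np.array([x,y,z])-s['tool_pos'])/.04
print('t',s['clock'],'pos',s['tool_pos'],'jaw',cur,'q7',s['q'][6],'F',s['contact_force'],'open',s['opening'])
print('twist units',tw/6,'then tool xyz units',d,'rows',np.linalg.norm(d))
E
python3 go.py 0.5642 0.1303 0.2 26.3
```

```text
t 1.8 pos [0.179 0.599 0.239] jaw 73.34050508697199 q7 -0.2151149479480834 F [-0.871 -0.091  0.401] open 1.0006314919169357
twist units 7.840084181161998 then tool xyz units [-14.764   3.44    0.969] rows 15.19084860988932
```

```bash
python3 -m jog '[{"translation":[0,0,0],"twist":0.98,"claw":60},{"translation":[0,0,0],"twist":0.98,"claw":60},{"translation":[0,0,0],"twist":0.98,"claw":60},{"translation":[0,0,0],"twist":0.98,"claw":60},{"translation":[0,0,0],"twist":0.98,"claw":60},{"translation":[0,0,0],"twist":0.98,"claw":60},{"translation":[0,0,0],"twist":0.98,"claw":60},{"translation":[0,0,0],"twist":0.98,"claw":60}]' 12
python3 -m jog '[{"translation":[-0.74,0.17,0.05],"twist":0,"claw":60},{"translation":[-0.74,0.17,0.05],"twist":0,"claw":60},{"translation":[-0.74,0.17,0.05],"twist":0,"claw":60},{"translation":[-0.74,0.17,0.05],"twist":0,"claw":60},{"translation":[-0.74,0.17,0.05],"twist":0,"claw":60},{"translation":[-0.74,0.17,0.05],"twist":0,"claw":60},{"translation":[-0.74,0.17,0.05],"twist":0,"claw":60},{"translation":[-0.74,0.17,0.05],"twist":0,"claw":60},{"translation":[-0.74,0.17,0.05],"twist":0,"claw":60},{"translation":[-0.74,0.17,0.05],"twist":0,"claw":60},{"translation":[-0.74,0.17,0.05],"twist":0,"claw":60},{"translation":[-0.74,0.17,0.05],"twist":0,"claw":60},{"translation":[-0.74,0.17,0.05],"twist":0,"claw":60},{"translation":[-0.74,0.17,0.05],"twist":0,"claw":60},{"translation":[-0.74,0.17,0.05],"twist":0,"claw":60},{"translation":[-0.74,0.17,0.05],"twist":0,"claw":60},{"translation":[-0.74,0.17,0.05],"twist":0,"claw":60},{"translation":[-0.74,0.17,0.05],"twist":0,"claw":60},{"translation":[-0.74,0.17,0.05],"twist":0,"claw":60},{"translation":[-0.74,0.17,0.05],"twist":0,"claw":60}]'
python3 go.py 0.5642 0.1303 0.105 26.3
```

```text
clock: 2.47
tool_pos: [0.1791, 0.5988, 0.2388]
eef_rot: [0.53, 0.848, 0.0, -0.0]
contact_force: [0.3, 0.1, 0.3]
opening: 0.601
clock: 4.13
tool_pos: [0.5643, 0.1271, 0.1987]
eef_rot: [0.528, 0.849, 0.0, 0.0]
contact_force: [0.9, 0.5, 0.1]
opening: 0.604
t 4.1333 pos [0.564 0.127 0.199] jaw 26.299604942752 q7 0.10267383152908265 F [0.887 0.534 0.129] open 0.604140455254758
twist units -6.584287466656254e-05 then tool xyz units [0.072 0.032 2.343] rows 2.3445455506422146
```

```bash
python3 -m jog '[{"translation":[0.07,0.03,0.5],"twist":0,"claw":60},{"translation":[0,0,0.6],"twist":0,"claw":60},{"translation":[0,0,0.6],"twist":0,"claw":60},{"translation":[0,0,0.4],"twist":0,"claw":60},{"translation":[0,0,0.22],"twist":0,"claw":60},{"translation":[0,0,0],"twist":0,"claw":60},{"translation":[0,0,0],"twist":0,"claw":10},{"translation":[0,0,0],"twist":0,"claw":10},{"translation":[0,0,0],"twist":0,"claw":10},{"translation":[0,0,0],"twist":0,"claw":10},{"translation":[0,0,0],"twist":0,"claw":10},{"translation":[0,0,0],"twist":0,"claw":10}]' 12
python3 go.py 0.490 0.312 0.19 26.3
```

```text
clock: 5.13
tool_pos: [0.5638, 0.1316, 0.1067]
eef_rot: [0.528, 0.849, 0.001, 0.0]
contact_force: [0.2, -0.0, 3.2]
opening: 0.261
t 5.1333 pos [0.564 0.132 0.107] jaw 26.299948131334336 q7 0.08095412341608813 F [ 0.212 -0.017  3.178] open 0.26076436544816184
twist units -8.644777610792668e-06 then tool xyz units [ 4.861  0.349 -2.084] rows 5.3001078555592045
```

```bash
python3 -m jog '[{"translation":[0,0,-0.6],"twist":0,"claw":10},{"translation":[0,0,-0.8],"twist":0,"claw":10},{"translation":[0,0,-0.8],"twist":0,"claw":10},{"translation":[0.7,0.05,0],"twist":0,"claw":10},{"translation":[0.7,0.05,0],"twist":0,"claw":10},{"translation":[0.7,0.05,0],"twist":0,"claw":10},{"translation":[0.7,0.05,0],"twist":0,"claw":10},{"translation":[0.7,0.05,0],"twist":0,"claw":10},{"translation":[0.7,0.05,0],"twist":0,"claw":10},{"translation":[0.66,0.05,0],"twist":0,"claw":10},{"translation":[0,0,0],"twist":0,"claw":10}]'
python3 go.py 0.490 0.312 0.055 26.3
python3 - <<'E'
from h import *
s=r.snapshot('side');cv2.imwrite('pics/s1.png',cv2.resize(s['img'][160:340,260:440,::-1],None,fx=3,fy=3))
E
```

```text
clock: 6.05
tool_pos: [0.486, 0.3193, 0.194]
eef_rot: [0.524, 0.852, 0.002, -0.002]
contact_force: [-0.1, -0.4, -0.7]
opening: 0.26
t 6.05 pos [0.486 0.319 0.194] jaw 26.83476415633296 q7 -0.21006737884871238 F [-0.138 -0.411 -0.682] open 0.2595073522025363
twist units 0.08912735938882577 then tool xyz units [-0.228  0.007  3.475] rows 3.4821238855288925
```

View pics/s1.png

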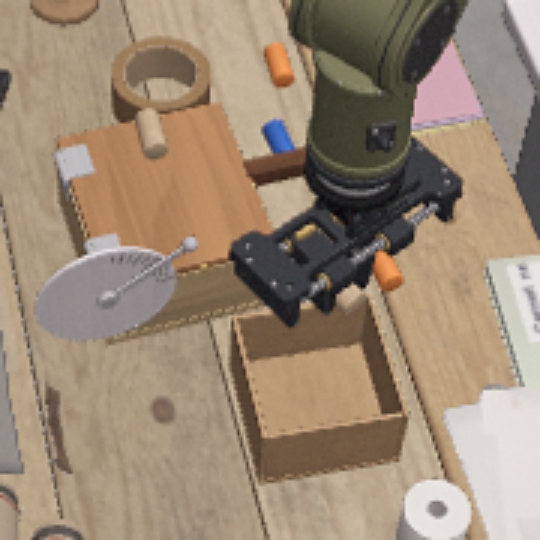

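```bash
python3 -m jog '[{"translation":[-0.15,0,0.6],"twist":0,"claw":10},{"translation":[0,0,0.8],"twist":0,"claw":10},{"translation":[0,0,0.8],"twist":0,"claw":10},{"translation":[0,0,0.6],"twist":0,"claw":10},{"translation":[0,0,0.4],"twist":0,"claw":10},{"translation":[0,0,0],"twist":0,"claw":10},{"translation":[0,0,0],"twist":0,"claw":48},{"translation":[0,0,0],"twist":0,"claw":48},{"translation":[0,0,0],"twist":0,"claw":48},{"translation":[0,0,0],"twist":0,"claw":48},{"translation":[0,0,-0.6],"twist":0,"claw":48},{"translation":[0,0,-0.9],"twist":0,"claw":48},{"translation":[0,0,-0.9],"twist":0,"claw":48},{"translation":[0,0,-0.8],"twist":0,"claw":48},{"translation":[0,0,0],"twist":0,"claw":48}]'
python3 go.py 0.5862 0.0525 0.195 0
python3 - <<'E'
from h import *
s=r.snapshot('top')
for d in r.spot_in('cork_a','top'):print(np.round(d['rect']),d['confidence'])
print([ (np.round(d['location'],1),round(d['confidence'],2)) for d in r.spot_point('cork_a','top')])
cv2.imwrite('pics/t1.png',cv2.resize(s['img'][190:330,210:420,::-1],None,fx=3,fy=3))
E
```

```text
clock: 7.35
tool_pos: [0.4959, 0.3087, 0.2012]
eef_rot: [0.528, 0.849, 0.006, 0.003]
contact_force: [0.7, -0.3, 0.3]
opening: 0.478
t 7.35 pos [0.496 0.309 0.201] jaw 26.266373969751523 q7 -0.19993694113340635 F [ 0.749 -0.265  0.266] open 0.4779911483541688
twist units 4.377728994958588 then tool xyz units [-6.406  2.254  0.17 ] rows 6.793141631908864
[375. 334. 397. 355.] 0.69
[400. 304. 423. 316.] 0.55
[384. 228. 409. 242.] 0.52
[451. 316. 471. 327.] 0.49
[(array([239.1, 393.4]), 0.65), (array([338.2, 387.2]), 0.61), (array([315.1, 412.4]), 0.52), (array([327.1, 463.9]), 0.5)]
```

```bash
python3 -m jog '[{"translation":[0,0,0],"twist":0.9,"claw":60},{"translation":[0,0,0],"twist":0.9,"claw":60},{"translation":[0,0,0],"twist":0.9,"claw":60},{"translation":[0,0,0],"twist":0.9,"claw":60},{"translation":[0,0,0],"twist":0.78,"claw":60},{"translation":[-0.64,0.22,0],"twist":0,"claw":60},{"translation":[-0.64,0.22,0],"twist":0,"claw":60},{"translation":[-0.64,0.22,0],"twist":0,"claw":60},{"translation":[-0.64,0.22,0],"twist":0,"claw":60},{"translation":[-0.64,0.22,0],"twist":0,"claw":60},{"translation":[-0.64,0.22,0],"twist":0,"claw":60},{"translation":[-0.64,0.22,0],"twist":0,"claw":60},{"translation":[-0.64,0.22,0],"twist":0,"claw":60},{"translation":[-0.64,0.22,0],"twist":0,"claw":60},{"translation":[-0.64,0.22,0],"twist":0,"claw":60},{"translation":[0,0,0],"twist":0,"claw":60}]'
python3 go.py 0.5862 0.0528 0.105 0
python3 - <<'E'
from h import *
s=r.snapshot('side');cv2.imwrite('pics/s2.png',cv2.resize(s['img'][160:340,260:440,::-1],None,fx=3,fy=3))
E
```

```text
clock: 8.83
tool_pos: [0.581, 0.0424, 0.1925]
eef_rot: [0.71, 0.704, -0.002, 0.002]
contact_force: [0.5, -1.0, -0.4]
opening: 0.601
t 8.8333 pos [0.581 0.042 0.193] jaw -0.49839654578689757 q7 -0.11146099660720772 F [ 0.489 -1.013 -0.363] open 0.6012018209961787
twist units -0.08306609096448388 then tool xyz units [0.271 0.133 2.187] rows 2.207288367429989
```

View pics/s2.png

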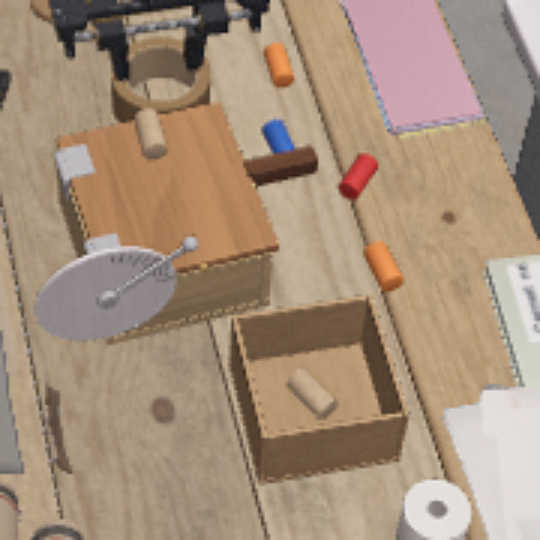

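```bash
python3 go.py 0.5862 0.0528 0.105 0
```

```text
t 8.8833 pos [0.58  0.046 0.192] jaw -0.34002046189614726 q7 -0.11298702238364033 F [ 0.277  0.14  -1.179] open 0.600984073257952
twist units -0.05667007698269089 then tool xyz units [0.174 0.158 2.185] rows 2.1974661082299765
```

```bash
python3 -m jog '[{"translation":[0.08,0.12,0],"twist":0,"claw":60},{"translation":[0,0,0.4],"twist":0,"claw":60},{"translation":[0,0,0.4],"twist":0,"claw":60},{"translation":[0,0,0],"twist":0,"claw":60},{"translation":[0,0,0],"twist":0,"claw":60}]'; python3 go.py 0.5862 0.0528 0.105 0
```

```text
clock: 9.3
tool_pos: [0.5841, 0.0556, 0.1609]
eef_rot: [0.706, 0.708, -0.001, -0.001]
contact_force: [-0.1, 0.5, 1.5]
opening: 0.6
t 9.3 pos [0.584 0.056 0.161] jaw 0.1680970957519902 q7 -0.11535921725066699 F [-0.069  0.492  1.487] open 0.6001544320119464
twist units 0.028016182625331492 then tool xyz units [-0.071  0.055  1.397] rows 1.3994453862882075
```

```bash
python3 -m jog '[{"translation":[-0.05,0.05,0.4],"twist":0,"claw":60},{"translation":[0,0,0.4],"twist":0,"claw":60},{"translation":[0,0,0.35],"twist":0,"claw":60},{"translation":[0,0,0.22],"twist":0,"claw":60},{"translation":[0,0,0],"twist":0,"claw":60},{"translation":[0,0,0],"twist":0,"claw":10},{"translation":[0,0,0],"twist":0,"claw":10},{"translation":[0,0,0],"twist":0,"claw":10},{"translation":[0,0,0],"twist":0,"claw":10},{"translation":[0,0,0],"twist":0,"claw":10},{"translation":[0,0,0],"twist":0,"claw":10}]' 12
python3 go.py 0.490 0.312 0.195 0
```

```text
clock: 10.22
tool_pos: [0.5877, 0.0518, 0.1077]
eef_rot: [0.707, 0.707, 0.001, 0.0]
contact_force: [-0.2, 0.5, 2.0]
opening: 0.257
t 10.2167 pos [0.588 0.052 0.108] jaw 0.016357771355052727 q7 -0.10927962721434818 F [-0.185  0.545  1.984] open 0.2565672277975796
twist units 0.0027262952258411133 then tool xyz units [ 6.506 -2.439 -2.183] rows 7.283307774675561
```

```bash
python3 -m jog '[{"translation":[0,0,-0.6],"twist":0,"claw":10},{"translation":[0,0,-0.8],"twist":0,"claw":10},{"translation":[0,0,-0.8],"twist":0,"claw":10},{"translation":[0.54,-0.2,0],"twist":0,"claw":10},{"translation":[0.54,-0.2,0],"twist":0,"claw":10},{"translation":[0.54,-0.2,0],"twist":0,"claw":10},{"translation":[0.54,-0.2,0],"twist":0,"claw":10},{"translation":[0.54,-0.2,0],"twist":0,"claw":10},{"translation":[0.54,-0.2,0],"twist":0,"claw":10},{"translation":[0.54,-0.2,0],"twist":0,"claw":10},{"translation":[0.54,-0.2,0],"twist":0,"claw":10},{"translation":[0.54,-0.2,0],"twist":0,"claw":10},{"translation":[0.54,-0.2,0],"twist":0,"claw":10},{"translation":[0.54,-0.2,0],"twist":0,"claw":10},{"translation":[0.54,-0.2,0],"twist":0,"claw":10},{"translation":[0,0,0],"twist":0,"claw":10},{"translation":[0,0,0],"twist":0,"claw":10},{"translation":[0,0,0],"twist":0,"claw":10}]'
python3 go.py 0.490 0.312 0.07 0
```

```text
clock: 11.72
tool_pos: [0.4914, 0.3097, 0.1951]
eef_rot: [0.707, 0.707, -0.0, 0.0]
contact_force: [-0.3, -1.3, -0.3]
opening: 0.258
t 11.7167 pos [0.491 0.31  0.195] jaw -0.023814785234018775 q7 -0.5384730281414148 F [-0.306 -1.3   -0.329] open 0.25827634142105604
twist units -0.003969130872337227 then tool xyz units [ 0.06  -0.037  3.128] rows 3.1289227494837775
```

```bash
python3 -m jog '[{"translation":[0,0,0.5],"twist":0,"claw":10},{"translation":[0,0,0.7],"twist":0,"claw":10},{"translation":[0,0,0.7],"twist":0,"claw":10},{"translation":[0,0,0.6],"twist":0,"claw":10},{"translation":[0,0,0.4],"twist":0,"claw":10},{"translation":[0,0,0],"twist":0,"claw":10},{"translation":[0,0,0],"twist":0,"claw":10},{"translation":[0,0,0],"twist":0,"claw":48},{"translation":[0,0,0],"twist":0,"claw":48},{"translation":[0,0,0],"twist":0,"claw":48},{"translation":[0,0,0],"twist":0,"claw":48},{"translation":[0,0,-0.5],"twist":0,"claw":48},{"translation":[0,0,-0.8],"twist":0,"claw":48},{"translation":[0,0,-0.8],"twist":0,"claw":48},{"translation":[0,0,-0.8],"twist":0,"claw":48},{"translation":[0,0,0],"twist":0,"claw":48}]'
python3 -m jog '[{"translation":[0,0,0],"twist":0.95,"claw":60},{"translation":[0,0,0],"twist":0.95,"claw":60},{"translation":[0,0,0],"twist":0.95,"claw":60},{"translation":[0,0,0],"twist":0.95,"claw":60},{"translation":[0,0,0],"twist":0.95,"claw":60},{"translation":[0,0,0],"twist":0.95,"claw":60},{"translation":[0,0,0],"twist":0.95,"claw":60},{"translation":[0,0,0],"twist":0.95,"claw":60},{"translation":[0,0,0],"twist":0.95,"claw":60},{"translation":[0,0,0],"twist":0.95,"claw":60},{"translation":[0,0,0],"twist":0.95,"claw":60},{"translation":[0,0,0],"twist":0.95,"claw":60},{"translation":[0,0,0],"twist":0.95,"claw":60},{"translation":[0,0,0],"twist":0.95,"claw":60},{"translation":[0,0,0],"twist":0.97,"claw":60},{"translation":[0,0,0],"twist":0,"claw":60}]'
python3 go.py 0.4571 0.1013 0.19 94.4
```

```text
clock: 13.05
tool_pos: [0.4946, 0.3128, 0.2016]
eef_rot: [0.707, 0.707, 0.006, 0.001]
contact_force: [1.5, 1.2, 0.0]
opening: 0.481
clock: 14.38
tool_pos: [0.4908, 0.311, 0.195]
eef_rot: [0.999, 0.037, 0.0, 0.0]
contact_force: [-0.5, -0.1, -0.6]
opening: 0.6
t 14.3833 pos [0.491 0.311 0.195] jaw -85.71740411448329 q7 -1.6211609398358524 F [-0.504 -0.06  -0.625] open 0.5995802123524145
twist units -0.019567352413882116 then tool xyz units [-1.243  5.163  0.127] rows 5.312393430912113
```

```bash
python3 -m jog '[{"translation":[-0.14,0.57,0],"twist":0,"claw":60},{"translation":[-0.14,0.57,0],"twist":0,"claw":60},{"translation":[-0.14,0.57,0],"twist":0,"claw":60},{"translation":[-0.14,0.57,0],"twist":0,"claw":60},{"translation":[-0.14,0.57,0],"twist":0,"claw":60},{"translation":[-0.14,0.57,0],"twist":0,"claw":60},{"translation":[-0.14,0.57,0],"twist":0,"claw":60},{"translation":[-0.14,0.57,0],"twist":0,"claw":60},{"translation":[-0.12,0.6,0],"twist":0,"claw":60},{"translation":[0,0,0],"twist":0,"claw":60},{"translation":[0,0,0],"twist":0,"claw":60},{"translation":[0,0,0],"twist":0,"claw":60}]'
python3 go.py 0.4571 0.1013 0.078 94.4
python3 - <<'E'
from h import *
s=r.snapshot('side');cv2.imwrite('pics/s3.png',cv2.resize(s['img'][160:340,260:440,::-1],None,fx=3,fy=3))
E
```

```text
clock: 15.38
tool_pos: [0.4578, 0.102, 0.1952]
eef_rot: [0.999, 0.039, 0.0, -0.0]
contact_force: [-0.6, 0.1, -0.3]
opening: 0.604
t 15.3833 pos [0.458 0.102 0.195] jaw -85.47389142205787 q7 -1.2503038080638451 F [-0.62   0.104 -0.316] open 0.6038517067790774
twist units 0.021018096323681828 then tool xyz units [-0.02   0.02   2.931] rows 2.930915168079256
```

View pics/s3.png

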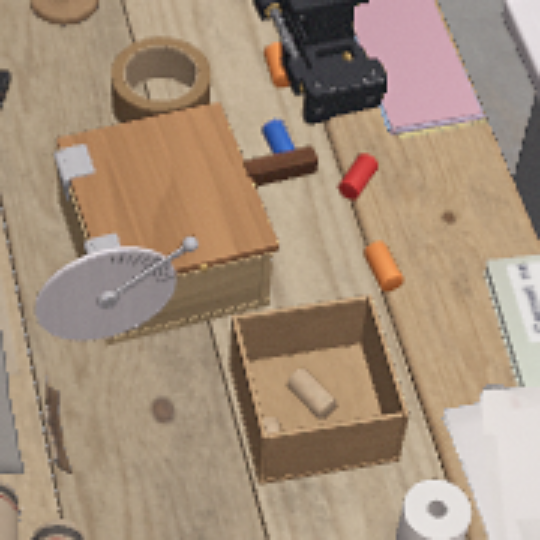

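```bash
python3 -m jog '[{"translation":[-0.02,0.02,0.5],"twist":0,"claw":60},{"translation":[0,0,0.6],"twist":0,"claw":60},{"translation":[0,0,0.6],"twist":0,"claw":60},{"translation":[0,0,0.5],"twist":0,"claw":60},{"translation":[0,0,0.43],"twist":0,"claw":60},{"translation":[0,0,0.3],"twist":0,"claw":60},{"translation":[0,0,0],"twist":0,"claw":60},{"translation":[0,0,0],"twist":0,"claw":60},{"translation":[0,0,0],"twist":0,"claw":10},{"translation":[0,0,0],"twist":0,"claw":10},{"translation":[0,0,0],"twist":0,"claw":10},{"translation":[0,0,0],"twist":0,"claw":10},{"translation":[0,0,0],"twist":0,"claw":10},{"translation":[0,0,0],"twist":0,"claw":10},{"translation":[0,0,0],"twist":0,"claw":10}]' 15
python3 - <<'E'
from h import *
np.set_printoptions(precision=3,suppress=True)
s=r.get_state();p=s['tool_pos'];print(p,s['opening'],s['contact_force'])
M=R.from_quat(s['eef_rot']).as_matrix();print(M)
u=np.array([np.cos(.077),np.sin(.077),0]);H=np.array([.6684,.1176,.096])
p0=p.copy()
last=p.copy()
for a in np.linspace(0,.6,11)[1:]:
    t=p0+.212*((1-np.cos(a))*u+np.sin(a)*np.array([0,0,1])); print(round(a,2),t,M.T@(t-last)/.04); last=t
E
```

```text
clock: 16.68
tool_pos: [0.457, 0.1003, 0.0783]
eef_rot: [0.999, 0.038, 0.0, -0.0]
contact_force: [0.0, -1.5, 4.3]
opening: 0.225
[0.457 0.1   0.078] 0.22478472066720745 [ 0.012 -1.543  4.299]
[[ 0.997  0.077  0.001]
 [ 0.077 -0.997  0.   ]
 [ 0.001 -0.    -1.   ]]
0.06 [0.457 0.1   0.091] [ 0.01  -0.    -0.318]
0.12 [0.459 0.1   0.104] [ 0.029 -0.    -0.317]
0.18 [0.46  0.101 0.116] [ 0.048 -0.    -0.314]
0.24 [0.463 0.101 0.129] [ 0.067 -0.    -0.311]
0.3 [0.466 0.101 0.141] [ 0.085 -0.    -0.306]
0.36 [0.471 0.101 0.153] [ 0.103 -0.    -0.301]
0.42 [0.475 0.102 0.165] [ 0.121 -0.    -0.294]
0.48 [0.481 0.102 0.176] [ 0.139 -0.    -0.286]
0.54 [0.487 0.103 0.187] [ 0.155 -0.    -0.277]
0.6 [0.494 0.103 0.198] [ 0.172 -0.    -0.268]
```

```bash
python3 -m jog '[{"translation":[0.01,0,-0.32],"twist":0,"claw":10},{"translation":[0.03,0,-0.32],"twist":0,"claw":10},{"translation":[0.05,0,-0.31],"twist":0,"claw":10},{"translation":[0.065,0,-0.31],"twist":0,"claw":10},{"translation":[0.085,0,-0.305],"twist":0,"claw":10},{"translation":[0.1,0,-0.3],"twist":0,"claw":10},{"translation":[0.12,0,-0.295],"twist":0,"claw":10},{"translation":[0.14,0,-0.285],"twist":0,"claw":10},{"translation":[0.155,0,-0.275],"twist":0,"claw":10},{"translation":[0,0,0],"twist":0,"claw":10},{"translation":[0,0,0],"twist":0,"claw":10},{"translation":[0,0,0],"twist":0,"claw":10},{"translation":[0,0,0],"twist":0,"claw":10}]'
cat > chk.py <<'E'
from h import *
import sys
np.set_printoptions(precision=4,suppress=True)
st=r.get_state();p=st['tool_pos'];M=R.from_quat(st['eef_rot']).as_matrix()
g=p-.019*M[:,2];H=np.array([.6684,.1176,.096]);d=g-H
print(p,'F',st['contact_force'],st['opening'],'ang',np.arctan2(d[2],np.hypot(d[0],d[1])),'rad',np.linalg.norm(d), 'asin',np.arcsin(d[2]/.212))
T=r.snapshot('top');S=r.snapshot('side')
for n in('flap_pin','pointer_tip'):
  P={}
  for c,s in(('top',T),('side',S)):
    l=r.spot_point(n,c);P[c]=l[0]['location'] if l else None
    print(n,c,[(np.round(k['location'],1).tolist(),round(k['confidence'],2)) for k in l[:3]])
a=cv2.resize(T['img'][190:270,290:370,::-1],None,fx=5,fy=5,interpolation=cv2.INTER_CUBIC)
b=cv2.resize(S['img'][210:290,265:345,::-1],None,fx=5,fy=5,interpolation=cv2.INTER_CUBIC)
cv2.imwrite('pics/%s.png'%sys.argv[1],np.hstack([a,b]))
E
python3 chk.py c1
```

```text
clock: 17.77
tool_pos: [0.4841, 0.1026, 0.1861]
eef_rot: [0.999, 0.038, -0.003, -0.0]
contact_force: [-5.6, -0.9, 2.0]
opening: 0.226
[0.4841 0.1026 0.1861] F [-5.6146 -0.8987  1.9736] 0.22611657303984065 ang 0.5332753738710531 rad 0.21458000242970918 asin 0.5404748893829332
flap_pin top [([238.3, 318.4], 0.82)]
flap_pin side [([236.7, 324.4], 0.83)]
pointer_tip top [([239.3, 313.8], 0.54)]
pointer_tip side [([239.0, 325.5], 0.6)]
```

View pics/c1.png

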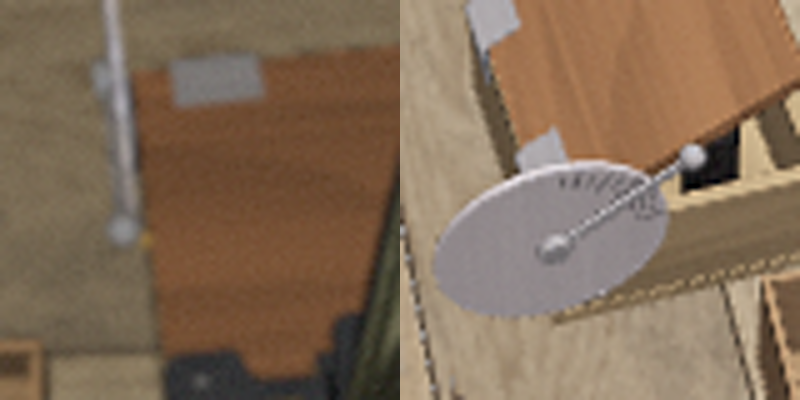

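```bash
cat > ang.py <<'E'
from h import *
from scipy.optimize import least_squares
v=[.5887,.1115,.0771];h=.08
def W(p):
    c,s=np.cos(v[2]),np.sin(v[2]); return np.array([v[0]+c*p[0]-s*p[1],v[1]+s*p[0]+c*p[1],p[2]])
def P(a,y,l=.092): return W((h-l*np.cos(a),y,.096+l*np.sin(a)))
def fit(s,q,y0): # solve angle and y from one view
    o=least_squares(lambda u:proj(s,P(u[0],u[1]))-q,[.6,y0],x_scale=[1,.1]);return o.x
E
python3 - <<'E'
from ang import *
T=r.snapshot('top')
# sub-pixel ball/pin from zoomed view + colour: pin yellow
im=T['img'].astype(int);tp=lambda x,y:np.array([190+(y-2)/5,290+(x-2)/5])
print('ball',fit(T,tp(123,230),.1),'pin',fit(T,tp(147,240),.095))
print('drow/da',(proj(T,P(.62,.1))-proj(T,P(.52,.1)))/.1)
Y=im[232:244,310:325]; sat=Y[:,:,0:2].mean(2)-Y[:,:,2]
print(Y.sum(2));print(sat.astype(int))
E
```

```text
ball [0.61126022 0.10034212] pin [0.53739216 0.0912764 ]
drow/da [-32.85340668  -2.92237839]
[[309 296 284 303 311 320 327 289 236 234 241 231 240 248 248]
 [304 297 315 336 352 345 332 285 242 220 251 247 251 241 245]
 [296 313 336 381 397 397 356 293 241 220 244 242 248 258 240]
 [308 321 366 404 429 420 386 317 260 232 233 250 255 250 257]
 [302 316 367 412 430 404 388 339 290 268 246 235 260 251 250]
 [302 311 346 382 405 399 360 320 318 321 283 251 252 258 262]
 [284 281 305 329 354 341 315 308 327 321 280 257 266 254 255]
 [266 278 265 280 292 289 295 295 305 276 251 253 258 260 257]
 [279 278 271 267 288 287 288 295 277 254 241 254 254 263 264]
 [280 287 285 285 291 299 303 303 276 239 223 252 259 256 258]
 [280 276 295 295 299 303 300 282 274 246 238 256 259 266 261]
 [294 289 298 297 298 296 292 293 276 259 247 252 268 264 267]]
[[31 28 17  7  5  5  6 15 22 36 44 45 43 43 44]
 [27 18 10  3  3  6  5  9 20 33 43 44 46 47 47]
 [25 17  4  3  2  3  4  5 15 30 41 49 44 45 49]
 [22 10  4  2 -1  0  0  5 17 35 41 44 43 44 44]
 [23  9  3 -1 -1  1  3 10 31 47 49 47 50 46 44]
 [23 17  8  2  3  1  4 16 46 60 54 46 46 48 45]
 [26 22 14  5  4  8 12 28 51 58 53 47 47 46 49]
 [28 25 20 17 12 17 20 32 41 48 49 47 48 50 49]
 [25 26 26 24 24 25 27 29 29 32 38 43 47 49 46]
 [24 28 24 27 28 28 27 27 27 25 38 43 48 48 51]
 [26 27 27 27 28 25 28 27 26 28 38 44 48 50 49]
 [25 26 27 25 27 28 27 28 27 26 33 42 48 46 48]]
```

```bash
python3 -m jog '[{"translation":[0.04,0,-0.11],"twist":0,"claw":10},{"translation":[0.05,0,-0.11],"twist":0,"claw":10},{"translation":[0.05,0,-0.1],"twist":0,"claw":10},{"translation":[0,0,0],"twist":0,"claw":10},{"translation":[0,0,0],"twist":0,"claw":10},{"translation":[0,0,0],"twist":0,"claw":10},{"translation":[0,0,0],"twist":0,"claw":10},{"translation":[0,0,0],"twist":0,"claw":10}]' 
python3 chk.py c2
python3 - <<'E'
from ang import *
T=r.snapshot('top')
im=T['img'].astype(int);Y=im[230:242,308:325]; print(Y.sum(2));print((Y[:,:,0:2].mean(2)-Y[:,:,2]).astype(int))
E
```

```text
clock: 18.78
tool_pos: [0.4923, 0.1033, 0.1994]
eef_rot: [0.999, 0.038, -0.0, -0.0]
contact_force: [-2.9, -0.7, 0.6]
opening: 0.226
[0.4923 0.1033 0.1994] F [-2.921  -0.7016  0.5706] 0.22574222280800396 ang 0.6060313051270872 rad 0.2149460369445486 asin 0.6156944034108734
flap_pin top [([234.2, 316.3], 0.85)]
flap_pin side [([238.1, 320.4], 0.57)]
pointer_tip top [([235.1, 313.4], 0.66)]
pointer_tip side [([240.2, 324.9], 0.53)]
[[321 327 328 304 284 305 301 360 375 331 247 217 224 234 233 234 222]
 [319 317 314 295 293 289 304 337 359 309 237 212 232 234 237 239 228]
 [311 302 304 304 290 301 314 325 334 291 237 233 226 241 235 241 238]
 [304 302 300 295 304 341 352 348 326 283 247 232 245 235 237 245 241]
 [305 293 302 315 349 389 407 399 369 326 294 263 240 241 254 253 251]
 [298 290 304 317 363 410 420 418 381 343 317 291 263 251 249 241 241]
 [297 296 296 326 373 404 436 421 377 316 294 270 257 242 249 248 259]
 [285 293 292 307 349 384 400 401 356 310 280 247 247 243 247 252 255]
 [292 295 278 288 305 330 336 340 328 294 260 231 233 239 255 257 259]
 [295 287 282 281 278 279 297 291 293 302 263 233 219 243 261 257 260]
 [286 290 285 270 267 269 290 284 298 298 277 243 225 235 260 256 254]
 [285 280 279 281 277 296 288 298 284 298 289 245 223 253 256 250 254]]
[[33 30 30 29 22  8  6  4 12 14 21 33 43 40 41 40 43]
 [30 31 31 30 22  9  5  3 10 15 22 35 42 45 43 43 45]
 [32 29 32 26 17  8  5  5  8 12 24 35 45 42 45 45 44]
 [26 28 28 21 11  5  2  6  5 17 33 39 43 42 46 44 44]
 [28 26 23 13  5  2  2  1  6 20 43 50 48 45 44 45 43]
 [26 28 20 13  7  1 -1 -1  4 18 44 54 46 47 45 44 48]
 [27 28 23 11  3  1 -1 -1  4 15 39 51 46 43 46 46 42]
 [28 29 23 15  6  1  2  4  5 12 27 35 44 46 45 45 46]
 [26 27 26 22 16  7  4  5 11 19 25 27 37 46 46 46 47]
 [27 29 25 23 20 16 15 16 22 25 26 28 34 45 46 49 46]
 [26 25 24 25 24 25 23 26 26 29 26 24 34 42 46 45 46]
 [28 26 25 26 27 26 28 27 31 27 24 26 36 42 47 48 46]]
```

View pics/c2.png

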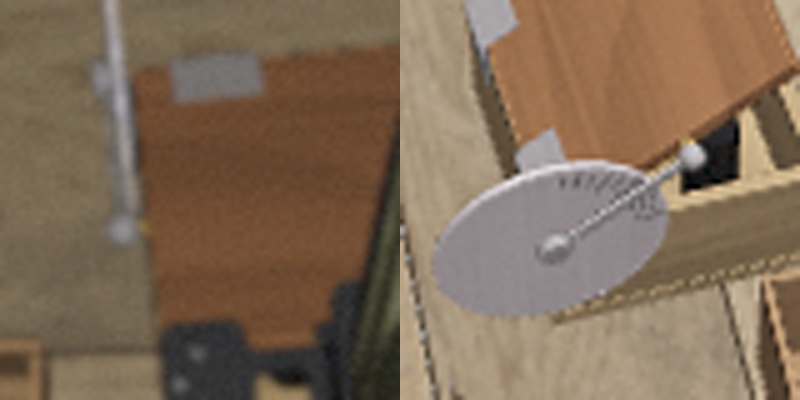

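```bash
python3 - <<'E'
from ang import *
np.set_printoptions(precision=2,suppress=True)
T=r.snapshot('top');S=r.snapshot('side')
for a in(.58,.6,.62): 
  for n,s in(('T',T),('S',S)):
    print(a,n,proj(s,P(a,.101)),[proj(s,P(a,y)) for y in(.090,.094)],'da',(proj(s,P(a+.05,.094))-proj(s,P(a-.05,.094)))/.1)
print('ball T',fit(T,(235.5,314.0),.1),'pin T',fit(T,(235.0,318.4),.093))
b=S['img'][228:250,312:336].astype(int)
print(b.sum(2));print((b[:,:,0:2].mean(2)-b[:,:,2]).astype(int))
E
```

```text
0.58 T [236.69 313.96] [array([236.15, 319.54]), array([236.35, 317.51])] da [-33.24  -2.76]
0.58 S [241.2 323.3] [array([237.98, 322.1 ]), array([239.15, 322.54])] da [-13.48 -18.05]
0.6 T [236.02 313.9 ] [array([235.48, 319.48]), array([235.68, 317.45])] da [-33.97  -2.84]
0.6 S [240.94 322.94] [array([237.72, 321.73]), array([238.88, 322.17])] da [-13.14 -18.65]
0.62 T [235.33 313.84] [array([234.8 , 319.43]), array([234.99, 317.4 ])] da [-34.69  -2.92]
0.62 S [240.68 322.56] [array([237.46, 321.35]), array([238.63, 321.79])] da [-12.79 -19.24]
ball T [0.61 0.1 ] pin T [0.62 0.09]
[[336 349 340 349 355 355 359 368 373 373 375 373 382 383 381 380 384 368
  340 340 348 350 350 270]
 [334 346 343 339 359 367 359 367 365 373 378 378 380 380 388 382 387 380
  355 341 356 315 238 228]
 [330 348 347 337 360 354 357 355 373 374 374 377 378 379 380 376 380 381
  372 341 259 230 207 226]
 [330 338 348 338 349 355 355 365 363 371 373 368 383 384 386 387 388 396
  324 246 218 193 375 244]
 [325 332 349 341 346 357 362 357 364 370 374 369 374 380 377 383 389 302
  257 218 301 407 536 406]
 [33
[... 3236 characters left out ...]
41  37  34  46  53  30   1   1  -1   0   0  -1   1  -1   1   1   2
    0   1  17  51  50  48]
 [  6  13  45  55  48  16   5  -4   8   1   0  -1   1   0   4   0   0   1
   -1  -5  15  51  49  48]
 [  0   0  12  29   1   0  -6  21  47  23  -2   1   0   0   3   1  -3  -3
    1  -6  15  49  48  49]
 [ -2   2   2   2  -4  22  47  48  51  22  -2  -1  -1   0  -5  -1  -3  15
   29  44  53  50  49  50]
 [  0   1   0  -2  -2  49  53  50  49  19  -7   0  -4  15  28  45  54  53
   52  50  51  51  50  51]
 [  0  -1   0   1  -1  27  50  48  49  24  30  55  54  53  51  51  49  50
   51  49  52  51  46  40]
 [  0  -3   1   0   1   2  49  53  52  50  51  51  51  50  48  50  54  50
   45  39  37  39  38  34]]
```

```bash
python3 -m jog '[{"translation":[0,0,0],"twist":0,"claw":10},{"translation":[0,0,0],"twist":0,"claw":10},{"translation":[0,0,0],"twist":0,"claw":10},{"translation":[0,0,0],"twist":0,"claw":10},{"translation":[0,0,0],"twist":0,"claw":10},{"translation":[0,0,0],"twist":0,"claw":10}]'
python3 chk.py c3; python3 - <<'E'
from h import *
T=r.snapshot('top');S=r.snapshot('side')
a=cv2.resize(T['img'][190:350,180:340,::-1],(400,400),interpolation=cv2.INTER_CUBIC)
b=cv2.resize(S['img'][180:340,260:420,::-1],(400,400),interpolation=cv2.INTER_CUBIC)
cv2.imwrite('pics/f.png',np.hstack([a,b]))
E
```

```text
clock: 19.73
tool_pos: [0.4923, 0.1033, 0.1995]
eef_rot: [0.999, 0.038, -0.0, -0.0]
contact_force: [-3.5, 1.5, 1.0]
opening: 0.228
[0.4923 0.1033 0.1995] F [-3.4543  1.513   0.988 ] 0.22753605388037906 ang 0.6062637328188036 rad 0.2149535680074985 asin 0.6159564606046413
flap_pin top [([233.2, 317.3], 0.87)]
flap_pin side [([236.7, 320.9], 0.69)]
pointer_tip top [([235.8, 313.0], 0.61)]
pointer_tip side [([238.5, 326.7], 0.61)]
```

View pics/f.png

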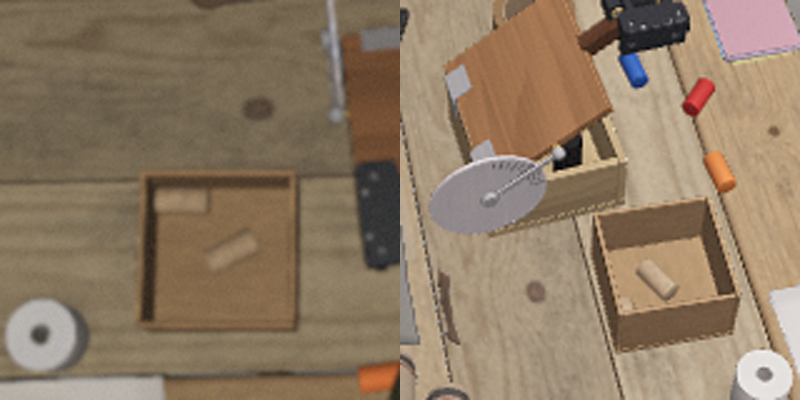

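Both corks lie in the bin, at about (180,200) and (232,250) in the left half of the picture. The flap is held steady, and the pin sits beside the pointer ball.

```bash
python3 -c "
from plant import r
print(r.finish_job())"
```

```text
the job is handed in; nothing more can be done
None
```

Both corks are in the cardboard bin, moved there while the flap was still shut. I then raised the flap by its tab and handed the job in at about 20 s, with the fingers still holding it (grip set to 15 N).

- **Alignment:** the arm's position puts the flap at about 0.606 rad. The top picture gives about 0.62 for the pin and 0.61 for the pointer ball, and the side picture also shows the pin beside the ball. I judge them in line to within about 0.01–0.015 rad.
- **Steadiness:** the tool moved about 0.1 mm over the last second, with 3–4 N outside force on it.
- **Pointer and other items:** the pointer ball stayed at the same pixels before and after the lift. The arm kept clear of the tape roll, till roll and calculator. I did not measure their positions again at the end.
- **Disagreements:**
  - The grip point came out 215 mm from the fitted hinge line instead of 212 mm, which could shift the arm's angle estimate by about 0.01 rad.
  - The network's point readings scattered by 1–3 pixels, so I relied on the zoomed pictures instead.

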